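# Lock the stay's clevis pin with its spring clip

## Robot

A 6-joint arm with a two-finger parallel gripper is mounted at the origin on the work surface. World frame = base frame: x ahead of the robot, y to its left, z up, the work surface at z = 0. Lengths are in mm, angles in degrees, forces in N, time in s.
With the tool pointing down it reaches from about 425 to 950 mm from the base axis. Payload 14.7 kg.
Tool frame: the origin (TCP) lies at the very end of the fingers, on their centre line; the grasp point (between the pads) lies 19 mm behind it; y points along the fingers, z is the direction in which the jaws open and shut, and the axes are right-handed (so a half turn about y gives the same grasp; the last joint's range is limited). The gripper opens to 85 mm and grips with 20 to 120 N. Pads are 22 mm wide; open, the fingers measure 114 mm over their backs; the gripper's body (76 mm by 85 mm) begins 54 mm behind the grasp point. The pads swing forward as they close: fully open they stand 13 mm farther back than shut.
Start: joints at [-2.67, 27.513, 91.461, -0, 61.026, -2.67], TCP at [649.994, 0.021, 231.297] pointing down, gripper open.
Joint ranges: [-157.49, 157.49], [-46.99, 117.5], [13.45, 153.17], [-89.5, 269.5], [5.16, 153.95], [-167.48, 167.48]. Speed limits (degrees/s): [108.29, 108.29, 136.94, 172.46, 172.46, 172.46].

## Interface

Orientations are given as a 3x3 rotation matrix whose columns are the frame's x, y, z axes.
In Python, from plant import bot gives the robot as it stands. The module is installed in compiled form; this text tells all that it offers. Calls block until the motion is done:
- bot.move_ptp(position, orientation): joint-space move of the TCP to a pose.
- bot.line_to(position, orientation=None, max_speed=150): straight line of the TCP; orientation=None keeps the orientation; max_speed is the mean speed in mm/s.
- bot.goto_joints(angles): joint-space move.
- bot.command_gripper(opening, grip_force=None): finger opening in mm; grip_force is the grip in N (None keeps the last); returns when the fingers have stopped.
- bot.hold(seconds).
- bot.solve_ik(position, orientation): joint angles nearest the present ones, or None.
- bot.observe(): the state.
- bot.camera(name): name is "scene" or "side" or "wrist"; returns the picture (420x560x3 uint8, red, green, blue); there is no depth.
- bot.calibration(name): a dict with "fov_y" (degrees; the focal length in pixels is half the picture's height over the tangent of half this angle, whatever the lens; pixels are square), "cx", "cy" (the principal point, pixels), "rvec" (rotation vector, rad) and "tvec" (3), from world to camera coordinates, as OpenCV has them. Camera axes: x right, y down, z forward; pixel columns grow to the right and rows downward; lengths in mm; the calibration is good to about 2 mm. A picture is of the moment at which its call begins: read the wrist's pose just before it. calibration takes no time and is no camera call; for the wrist camera it gives the pose at the moment of the call.
A pose or a line that the arm cannot do raises bot.IKError and nothing moves.
- bot.job_done(): hands the job in, once; it reports no verdict.
Trained networks look in the newest picture that a camera, given by its name, has taken for a name from the list of things; names that differ only in an ending like _2 or _b are one class to them, and where a whole thing is asked for, a point or a joint stands for the part that bears it (a point fixed in the world has none). Each returns a list of dicts, best first, with "score" (0 to 1); they miss things now and then, are a little off and sometimes report something else, mostly with a low value. They report only what shows in the picture. A call takes as long as a camera call. They do not tell look-alikes from the thing itself.
- bot.cut_out(camera, label): "region" (420x560 bool, what is visible of it) and "xy" ([column, row] in pixels, amid what is visible of it).
The state is a dict: "time": time; "q": joint angles; "qvel": joint speeds; "joint_efforts": joint torques, N m; "ee_pos": TCP position; "tcp_rot": TCP orientation; "contact_force": force on the tool from outside, world axes, zero at the start; "ft_torque": the same for the moment, N m; "finger_gap": finger opening in mm.
Only numpy, scipy, OpenCV 4.12 (cv2) and the standard library are available. Lean on these libraries where they do the work, as an engineer would, in place of code of your own. Each camera call takes 0.05 s, during which the arm holds its last target.

## Task

Two stay brackets are bolted to the potting tray, but only one clevis pin has its spring clip. Take the larger of the two spring clips out of the rotating caddy and push its straight leg down through the cross hole of the bare pin until the bow snaps round the pin and the black tab sits down on it; then let go. Leave the small clip in the caddy.

Things in the scene. Friction and masses are not known exactly. Their poses are not given: they have to be found in the camera images.
- clip: Larger spring clip, upright in the caddy. Black tab 28 (x) by 38 (y) by 40 mm high, gripped from above; steel leg 6 mm thick, 66 mm down from the tab's underside; springy bow on the +x side reaching 27 mm from the leg's axis and 56 mm below the tab, waist 38 mm below. Origin: leg's axis at the tab's underside; z up along the leg, y square to the plane of leg and bow. Lift 70 mm to clear the caddy.
- small_clip: Small spring clip, to be left: same form, black tab 17 by 17 by 24 mm high, leg 41 mm. It hangs in another slot of the caddy, a green box 130 by 150 mm that turns stiffly, its flat top 85 mm high with three parallel slots 50 mm apart; the third slot holds a plain pin with a round black knob. Origin: on its leg's axis at its tab's underside, z up.
- pin_hole (a point): Middle of the cross hole's mouth on top of the bare pin, 87 mm above the tray; z up, y along the pin. The pin is a level steel bar 34 mm thick, fixed. Hole: straight down through it, 17 mm across and 24 mm along the pin, flared at the top to 28 by 30 mm. Bracket cheeks on the +y side, 28 mm and more away, up to 86 mm high. Clip home: origin at this point, its y along the pin (either way round).
- clip_bow (a joint): How far the larger clip's bow is sprung open, rad: 0 relaxed, 0.15 to 0.4 while its waist rides over the pin's side, back to 0 by itself once snapped round the pin. Pushing it over takes about 10 N downward.
Mind the look-alikes: they are no part of the job. Leave any blue or purple look-alike of the clip alone. Leave any yellow look-alike of the part that bears pin_hole alone.

How it is judged (in metres and radians):
At the end, for the whole second after the job is handed in: The larger clip hangs in the bare pin: origin within 15 mm sideways and at most 10 mm above the hole's mouth, upright within 0.45 rad, y axis within 0.4 rad of the pin (either way), bow back below 0.1 rad, at rest (below 0.02 m/s). The small clip's origin 70 to 100 mm up, in the caddy (horizontal distance between clip and pin_hole below 0.015 m and z of clip in the frame of pin_hole below 0.01 m and angle between clip's own z axis and vertical below 0.45 rad and angle between the y axis of clip and the y axis of pin_hole, either way round below 0.4 rad and value of joint clip_bow below 0.1 rad and linear speed of clip below 0.02 m/s and height (world z) of small_clip between 0.07 and 0.1 m); the robot touches nothing.
It fails at once if the small clip is pulled out of the caddy (height (world z) of small_clip above 0.12 m).
It also fails if it takes over 38 s, if anything falls off the work surface, if the arm or the gripper's body presses on something with over 40 N, if the wrist force passes 120 N, or if a joint passes its speed limit or range.

## Working session

There is one attempt and no reset: what is moved stays moved. The work goes in short steps, each a Python script; the robot and the scene stay as the last script left them, time stands still between calls to the robot, and variables do not carry over. Pictures are saved under pics/ and viewed, and the job is handed in when it is done.

```bash
mkdir -p pics; cat > h.py <<'E'
from plant import bot
import numpy as np, cv2
def cal(n):
    c=bot.calibration(n); f=210/np.tan(np.radians(c["fov_y"])/2)
    K=np.array([[f,0,c["cx"]],[0,f,c["cy"]],[0,0,1]]); R=cv2.Rodrigues(np.array(c["rvec"],float))[0]; t=np.array(c["tvec"],float).reshape(3)
    return K,R,t
def ray(C,px):
    K,R,t=C; d=R.T@np.linalg.inv(K)@np.array([px[0],px[1],1.]); return -R.T@t,d/np.linalg.norm(d)
def atz(C,px,z):
    o,d=ray(C,px); return o+d*(z-o[2])/d[2]
def proj(C,p):
    K,R,t=C; q=(K@(R@np.atleast_2d(p).T+t[:,None])).T; return q[:,:2]/q[:,2:]
def tri(obs):
    A=np.zeros((3,3));b=np.zeros(3)
    for C,px in obs:
        o,d=ray(C,px);M=np.eye(3)-np.outer(d,d);A+=M;b+=M@o
    p=np.linalg.solve(A,b); return p,[float(np.linalg.norm(np.cross(p-ray(C,px)[0],ray(C,px)[1]))) for C,px in obs]
def save(im,n): cv2.imwrite("pics/"+n+".png",im[:,:,::-1])
E
python3 - <<'E'
from h import *
for n in("scene","side","wrist"):
    im=bot.camera(n);save(im,n+"0");print(n,bot.calibration(n))
    for l in("clip","small_clip","pin_hole"):
        for r in bot.cut_out(n,l): print(l,round(r["score"],2),r["xy"],r["region"].sum())
print(bot.observe())
E
```

```text
scene {'fov_y': 42.05479811645121, 'cx': 275.19454985130966, 'cy': 209.71644699623147, 'rvec': array([ 1.41840834,  2.37992273, -0.66327474]), 'tvec': array([ 226.3655705 , -294.76955119, 1386.72484969])}
clip 0.72 [230.1, 243.5] 198
clip 0.68 [332.2, 198.7] 430
pin_hole 0.86 [420.9, 224.2] 2089
pin_hole 0.67 [410.5, 313.8] 2259
side {'fov_y': 50.722622043326496, 'cx': 275.1600207331191, 'cy': 211.52231922116343, 'rvec': array([ 2.18173095, -0.56671996,  0.27863938]), 'tvec': array([-401.46232645,  173.25483476,  880.91746165])}
clip 0.84 [293.9, 289.3] 458
clip 0.6 [333.2, 186.5] 307
clip 0.56 [221.7, 218.7] 331
small_clip 0.67 [291.7, 179.6] 54
pin_hole 0.65 [239.3, 147.3] 1006
pin_hole 0.58 [178.6, 173.1] 1192
wrist {'fov_y': 68.21792262619977, 'cx': 283.5460613998293, 'cy': 208.0262093090453, 'rvec': array([-2.83864342e+00,  4.61802363e-04, -1.05237520e-03]), 'tvec': array([-650.33454829,  -38.4070301 ,  379.13235858])}
clip 0.94 [91.1, 312.7] 849
clip 0.78 [22.5, 112.4] 1618
clip 0.58 [214.3, 254.5] 1894
small_clip 0.82 [153.3, 166.3] 591
{'time': 0.6, 'q': array([-2.66949666e+00,  2.75119872e+01,  9.14650867e+01,  1.02853181e-03,
        6.10259063e+01, -2.67060421e+00]), 'qvel': array([ 0.00050333, -0.0637377 , -0.04169198, -0.04778049, -0.01942197,
       -0.03842798]), 'joint_efforts': array([ 1.78332957e-03, -9.50043297e+01, -4.30502808e+01, -1.92062757e-04,
        1.22620630e-03,  1.82700592e-05]), 'ee_pos': array([6.49954224e+02, 3.44834045e-02, 2.31287961e+02]), 'tcp_rot': array([[ 1.06336810e-05, -5.12255666e-05,  9.99999999e-01],
       [-1.00000000e+00,  1.81099305e-05,  1.06346087e-05],
       [-1.81104753e-05, -9.99999999e-01, -5.12253741e-05]]), 'contact_force': array([-1.07447754,  0.65230679,  0.02804761]), 'ft_torque': array([ 0.00523014, -0.00173933,  0.01296884]), 'finger_gap': 85.10688561323305}
```

View pics/scene0.png

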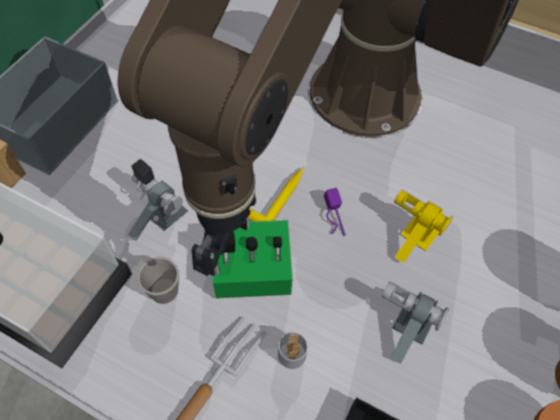

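View pics/side0.png

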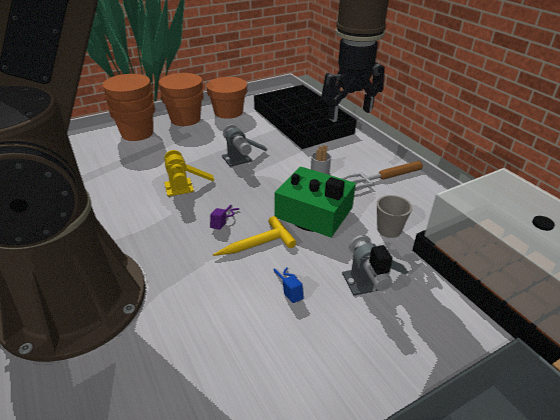

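View pics/wrist0.png

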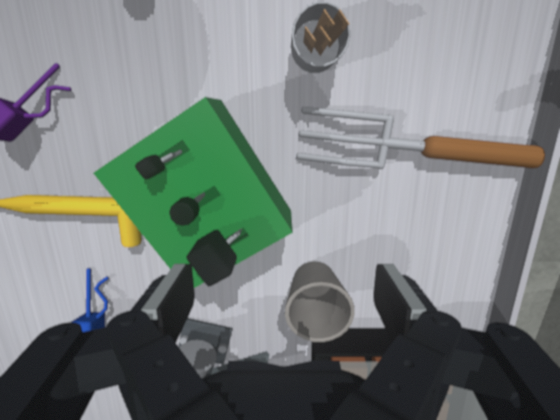

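Candidates for the clip: the big black tab in the caddy (wrist 212,257; side 335,188), the small black tab (wrist 151,166), the round knob (184,211), the purple one (wrist 10,118), the blue one (90,320), and the clip already fitted on the other bracket (side 380,260). I choose the big tab at 212,257. The bare pin is the grey bracket at scene (410,310) / side (237,147). The yellow one is a look-alike.

```bash
python3 - <<'E'
from h import *
C=cal("wrist");S=cal("scene");D=cal("side")
for n,p,z in(("c1",(208,98),85),("c2",(97,173),85),("c3",(292,232),85),("big",(212,257),127),("small",(151,166),110),("knob",(184,211),110)):
    print(n,atz(C,p,z).round(1))
print("pin",tri([(S,(395,293)),(D,(240,145))]))
print(proj(S,[[650,-150,87]]))
for n,roi in(("scene",(340,240,120,130)),("side",(200,110,180,180)),("wrist",(80,80,230,220))):
    im=cv2.imread(f"pics/{n}0.png");x,y,w,h=roi
    cv2.imwrite(f"pics/{n}0c.png",cv2.resize(im[y:y+h,x:x+w],None,fx=3,fy=3,interpolation=2)[:600])
a=[cv2.resize(cv2.imread(f"pics/{n}0c.png"),(400,400)) for n in("scene","side")]
cv2.imwrite("pics/cc.png",np.hstack(a))
E
```

```text
c1 [584.   87.3  85. ]
c2 [474.5  20.7  85. ]
c3 [658.8 -39.1  85. ]
big [587.5 -45.8 127. ]
small [537.   31.5 110. ]
knob [561.3  -8.9 110. ]
pin (array([504.02208747, 270.5837355 ,  71.74264996]), [3.3627487396827838, 3.3627487396827025])
[[164.50380233 253.59268061]]
```

View pics/cc.png

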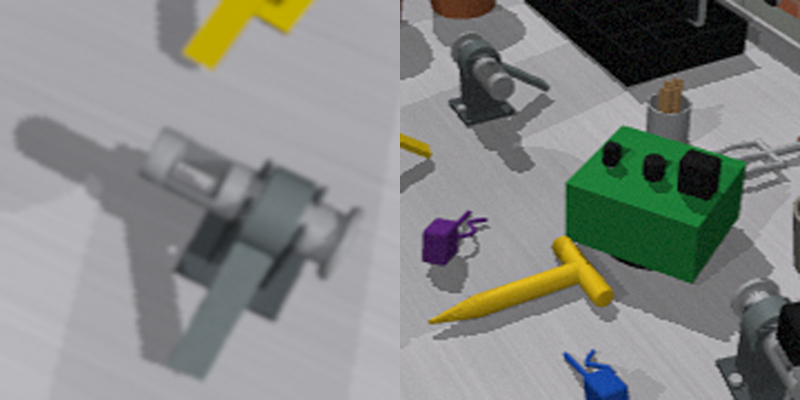

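View pics/wrist0c.png

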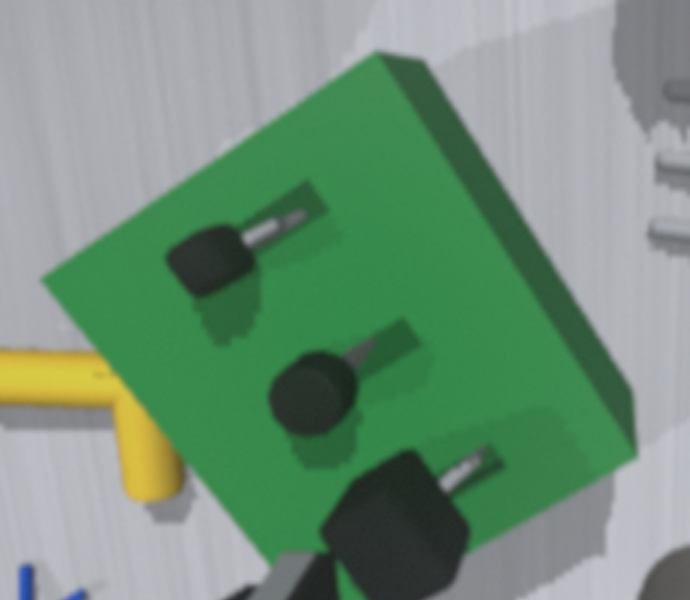

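```bash
python3 - <<'E'
from h import *
C=cal("wrist");S=cal("scene");D=cal("side")
print("cam",-C[1].T@C[2], atz(C,(283,208),87), atz(C,(283,150),87))
p=atz(S,(398.5,298.5),87);print(p,proj(D,p))
print(atz(S,(388,289),80),atz(S,(442,311),80))
w=atz(C,(283,170),87)
R=np.array([[0,0,1],[-1,0,0],[0,-1,0.]])
tgt=np.array([650+p[0]-w[0],p[1]-w[1],231])
print(tgt)
bot.move_ptp(tgt,R)
im=bot.camera("wrist");save(im,"w1")
C=cal("wrist");np.savez("w1.npz",K=C[0],R=C[1],t=C[2])
print(proj(C,p))
for r in bot.cut_out("wrist","pin_hole"): print(r["score"],r["xy"],r["region"].sum())
im=bot.camera("scene");save(im,"s1");print(bot.observe()["time"],bot.observe()["ee_pos"])
E
```

```text
cam [650.07661299  76.31518949 373.88864224] [649.78202839 -13.33257736  87.        ] [649.8228197   42.31848194  87.        ]
[521.71408358 278.04023039  87.        ] [[245.51569112 137.8604814 ]]
[509.94352978 254.0042558   80.        ] [503.10784978 357.33376173  80.        ]
[521.90481091 254.20378175 231.        ]
[[281.93886369 169.01265136]]
0.93 [89.1, 178.1] 8606
0.76 [277.9, 119.4] 7224
1.85 [522.72054263 253.1472607  230.92322919]
```

View pics/w1.png

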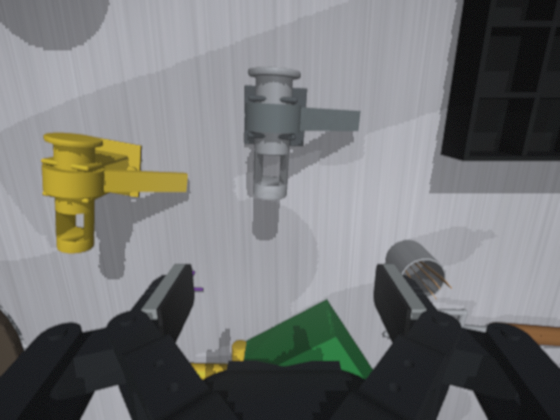

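View pics/s1.png

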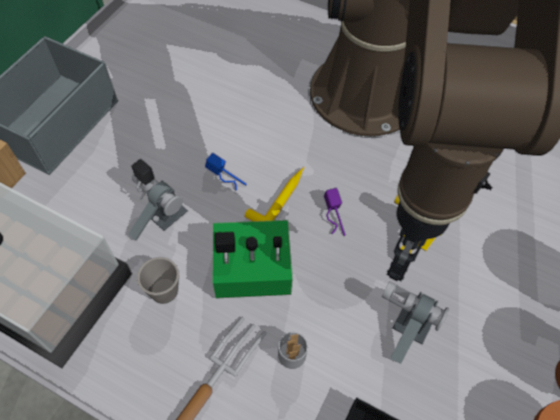

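w1 shows the bare grey pin with its hole near (271,168), the yellow look-alike at (75,190), and the pin pointing down in the image (roughly world -y). Next I'll zoom in on the hole.

```bash
python3 - <<'E'
import cv2
a=cv2.imread("pics/w1.png")[55:215,215:375];a=cv2.resize(a,(560,560),interpolation=2)
cv2.imwrite("pics/w1c.png",a)
s=cv2.imread("pics/s1.png");b=cv2.resize(s[265:345,365:445],(400,400),interpolation=2);c=cv2.resize(s[215:305,205:295],(400,400),interpolation=2)
cv2.imwrite("pics/s1c.png",cv2.hconcat([b,c]))
E
```

```text
(no output)
```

View pics/w1c.png

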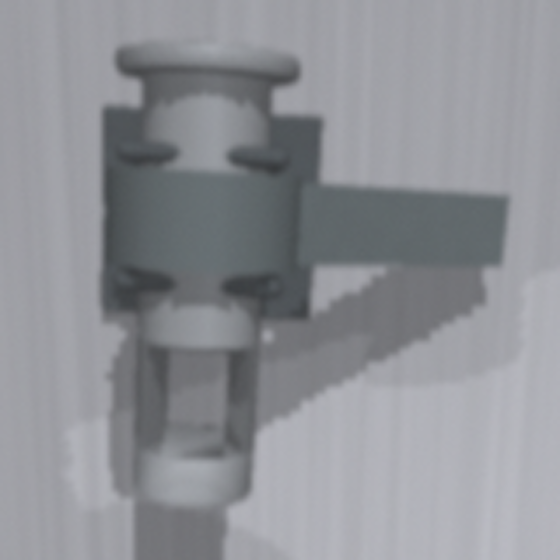

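View pics/s1c.png

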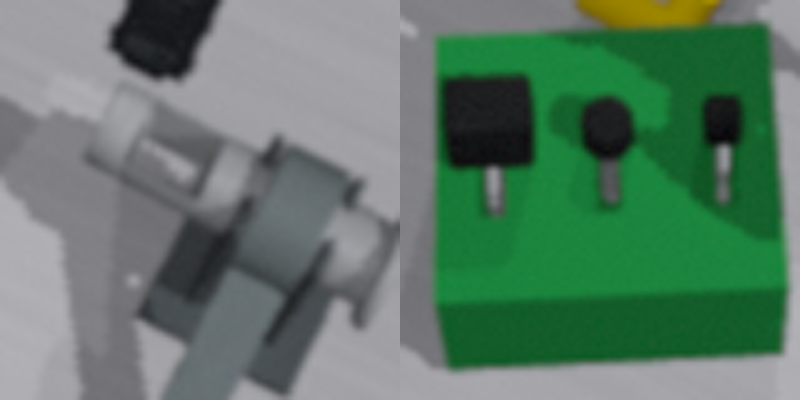

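```bash
python3 - <<'E'
from h import *
z=np.load("w1.npz");W=(z["K"],z["R"],z["t"]);S=cal("scene")
f=lambda x,y:(215+x/3.5,55+y/3.5)
for q in((195,399),(196,345),(193,452)):print(atz(W,f(*q),86.5).round(1))
a,b=atz(W,f(208,110),75),atz(W,f(195,400),75);print(a,b,np.degrees(np.arctan2(*(a-b)[[1,0]])))
print("scene",atz(S,(398.6,296.6),86.5))
print(tri([(W,f(195,399)),(S,(398.6,296.6))]))
g=lambda x,y:(205+x*.225,215+y*.225)
# caddy corners in scene, z=85
P=[atz(S,g(*q),85)[:2] for q in((436,38),(768,25),(785,292),(437,303))]
P=[atz(S,g(q0-400,q1),85)[:2] for q0,q1 in((436,38),(768,25),(785,292),(437,303))]
print(np.round(P,1),[np.linalg.norm(P[i]-P[i-1]).round(1) for i in range(4)])
# leg (visible) and tabs
for n,q,z in(("bigtabtop",(487,97),127),("small",(722,108),112)):print(n,atz(S,g(q[0]-400,q[1]),z))
E
```

```text
[511.2 278.   86.5]
[511.7 292.3  86.5]
[510.5 263.5  86.5]
[515.1256464  350.71457748  75.        ] [510.76402106 275.63160937  75.        ] 86.67538196413672
scene [517.88180593 276.84472612  86.5       ]
(array([511.0754856 , 276.44727301,  73.48805666]), [0.8740006681318561, 0.8740006681319171])
[[ 548.  -104.2]
 [ 471.    22.6]
 [ 583.1   89. ]
 [ 657.1  -36.6]] [np.float64(128.4), np.float64(148.4), np.float64(130.3), np.float64(145.8)]
bigtabtop [581.35554162 -54.58674361 127.        ]
small [531.38673193  30.91233769 112.        ]
```

```bash
cat >> h.py <<'E'
def Ry(deg):
    c,s=np.cos(np.radians(deg)),np.sin(np.radians(deg)); return np.array([[s,0,c],[-c,0,s],[0,-1,0.]])
E
python3 - <<'E'
from h import *
yaw=30.5
C=cal("wrist");e=bot.observe()["ee_pos"]
w=atz(C,(283,190),115)-e; r=np.radians(yaw)
w2=np.array([w[0]*np.cos(r)-w[1]*np.sin(r),w[0]*np.sin(r)+w[1]*np.cos(r)])
tgt=np.array([584-w2[0],-50-w2[1],231]);print(tgt)
bot.move_ptp(tgt,Ry(yaw)); bot.hold(0.15)
C=cal("wrist");im=bot.camera("wrist");save(im,"w2");np.savez("w2.npz",K=C[0],R=C[1],t=C[2])
for l in("clip","small_clip"):
    for r in bot.cut_out("wrist",l): 
        print(l,r["score"],r["xy"],r["region"].sum())
o=bot.observe();print(o["time"],o["ee_pos"],o["q"])
cv2.imwrite("pics/w2c.png",cv2.resize(im[90:330,150:430,::-1],None,fx=2.5,fy=2.5,interpolation=2))
E
```

```text
[590.03300416 -60.0107995  231.        ]
clip 0.66 [74.5, 192.0] 2094
clip 0.65 [278.5, 192.8] 1596
small_clip 0.65 [274.1, 75.6] 577
3.375 [590.10576477 -59.25212279 231.01941694] [-8.66516258e+00  2.29740238e+01  9.91995192e+01  5.35299262e-03
  5.78239963e+01 -3.92202670e+01]
```

View pics/w2c.png

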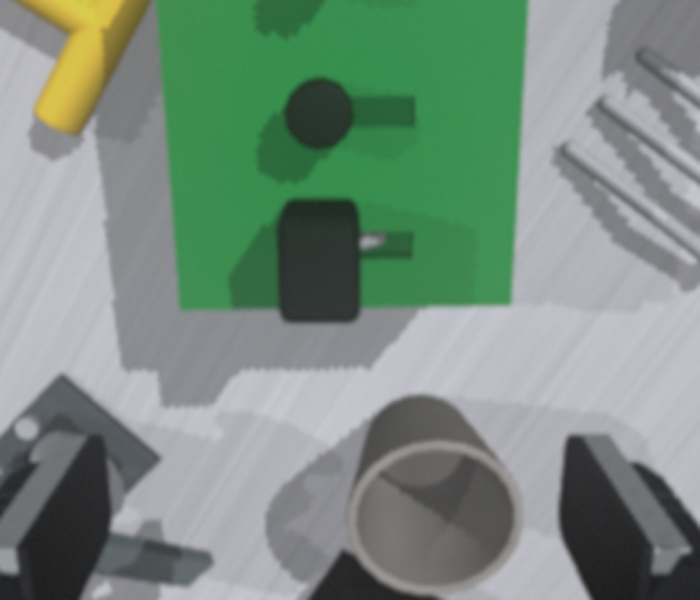

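```bash
python3 - <<'E'
from h import *
z=np.load("w2.npz");W=(z["K"],z["R"],z["t"])
g=lambda x,y:(150+x/2.5,90+y/2.5)
yaw=30.5;r=np.radians(yaw);ex=np.array([np.cos(r),np.sin(r)]);ey=np.array([-ex[1],ex[0]])
L=lambda p:np.array([p[:2]@ex,p[:2]@ey]).round(1)
print("slot",L(atz(W,g(319.5,244),85)),"slot ends",L(atz(W,g(412,244),85)))
print("knobslot",L(atz(W,g(413,110),85)))
print("edges",L(atz(W,g(181,309),85)),L(atz(W,g(511,303),85)),L(atz(W,g(163,90),85)),L(atz(W,g(525,90),85)))
for zt in(120,124,128,132):
    print(zt,"L/R top",L(atz(W,g(279,260),zt)),L(atz(W,g(360,260),zt)),"bottom edge",L(atz(W,g(319,322),zt)),"upper",L(atz(W,g(319,200),zt)))
print("low upper edge z=87",L(atz(W,g(319,200),87)))
E
```

```text
slot [ 473.3 -344. ] slot ends [ 508.7 -344. ]
knobslot [ 507.5 -294. ]
edges [ 418.9 -370.2] [ 548.2 -367.7] [ 417.2 -287. ] [ 547.7 -287. ]
120 L/R top [ 460.2 -341. ] [ 487.6 -341. ] bottom edge [ 473.6 -363.2] upper [ 473.9 -320.6]
124 L/R top [ 460.5 -340. ] [ 487.5 -340. ] bottom edge [ 473.7 -361.8] upper [ 473.9 -319.8]
128 L/R top [ 460.8 -338.9] [ 487.3 -338.9] bottom edge [ 473.8 -360.4] upper [ 474.  -319.1]
132 L/R top [ 461.1 -337.9] [ 487.2 -337.9] bottom edge [ 473.9 -359. ] upper [ 474.1 -318.4]
low upper edge z=87 [ 473.3 -326.6]
```

```bash
python3 - <<'E'
from h import *
r=np.radians(30.5);ex=np.array([np.cos(r),np.sin(r)]);ey=np.array([-ex[1],ex[0]])
c=473.8*ex-344*ey;print(c)
out=[]
for n,pic,(x,y) in(("side","side0",(305,160)),("scene","s1",(200,215))):
    im=cv2.imread(f"pics/{pic}.png");C=cal(n)
    for z0,col in((85,(0,0,255)),(95,(255,0,0))):
        big=cv2.resize(im[y:y+60,x:x+60],(400,400),interpolation=2)
        P=[[*(c+sx*14*ex+sy*19*ey),z] for z in(z0,z0+40) for sx,sy in((-1,-1),(1,-1),(1,1),(-1,1))]
        q=((proj(C,P)-[x,y]+.5)*400/60).astype(int)
        for i in range(4):
            for a,b in((i,(i+1)%4),(i+4,(i+1)%4+4),(i,i+4)):cv2.line(big,tuple(map(int,q[a])),tuple(map(int,q[b])),col,1)
        out.append(big)
cv2.imwrite("pics/ov.png",cv2.resize(np.vstack([np.hstack(out[:2]),np.hstack(out[2:])]),(600,600)))
E
```

```text
[582.83309308 -55.92875482]
```

View pics/ov.png

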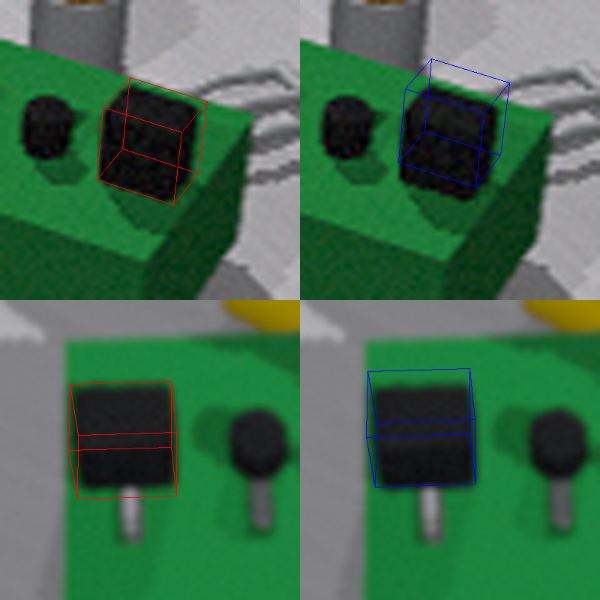

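```bash
python3 - <<'E'
from h import *
yaw=30.5;R=Ry(yaw)
p=np.array([582.8,-55.9])
bot.move_ptp([*p,175],R)
bot.line_to([*p,90],R,max_speed=120)
bot.hold(.2);o=bot.observe();print(o["time"],o["ee_pos"],o["contact_force"])
bot.command_gripper(0,60)
o=bot.observe();print(o["time"],o["ee_pos"],o["contact_force"],o["finger_gap"])
im=bot.camera("side");save(im,"sd3")
bot.line_to([*p,180],R,max_speed=120)
o=bot.observe();print(o["time"],o["ee_pos"],o["contact_force"],o["finger_gap"])
save(bot.camera("side"),"sd4");save(bot.camera("wrist"),"w4")
a,b=[cv2.imread(f"pics/{n}.png") for n in("sd4","w4")]
cv2.imwrite("pics/v4.png",np.hstack([cv2.resize(a[60:270,200:410],(400,400)),cv2.resize(b,(400,400))]))
E
```

```text
4.775 [583.30063428 -55.98414826  90.77988325] [-0.48958398 -0.28159074  0.67762043]
5.3333 [582.81331371 -55.88142587  90.13212472] [-1.34745755  0.63421658  3.31061348] 27.303402497677578
6.2833 [582.29543179 -55.83903583 179.3126578 ] [-0.79829939 -0.54906101 -1.7824619 ] 27.21009841149836
```

View pics/v4.png

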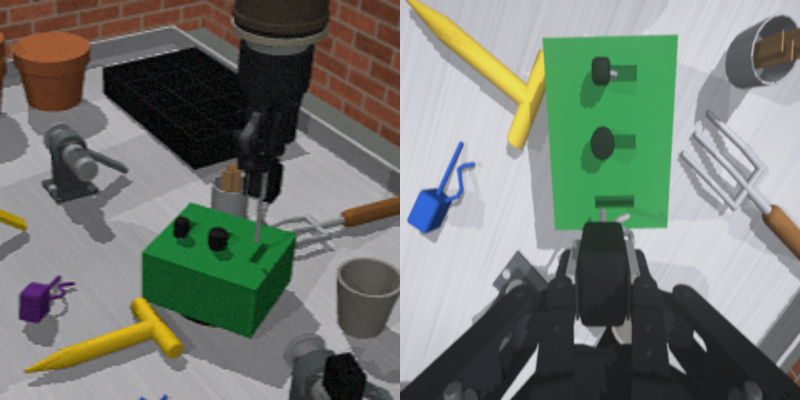

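The clip is out with the slot empty, and the small clip and knob are still in the caddy. Now I'll move over the pin.

```bash
python3 - <<'E'
from h import *
yaw=-3.3;R=Ry(yaw)
h=np.array([511.3,277.9])
bot.line_to([575,-20,190],Ry(20),max_speed=150)
bot.move_ptp([*h,182],R);bot.hold(.3)
o=bot.observe();print(o["time"],o["ee_pos"],o["contact_force"],o["finger_gap"])
C=cal("wrist");np.savez("w5.npz",K=C[0],R=C[1],t=C[2])
for n in("side","wrist","scene"):
    save(bot.camera(n),n+"5")
# expected leg tip / hole
z0=o["ee_pos"][2]-3.5
tip=[*o["ee_pos"][:2],z0-66]
for n in("side","wrist","scene"):print(n,proj(cal(n),[tip,[*h,87]]).round(1))
w=cv2.imread("pics/wrist5.png");s=cv2.imread("pics/side5.png");c=cv2.imread("pics/scene5.png")
cv2.imwrite("pics/v5.png",np.hstack([cv2.resize(w[130:330,180:380],(400,400)),cv2.resize(s[80:180,190:290],(400,400))]))
cv2.imwrite("pics/v5b.png",c)
E
```

```text
8.25 [511.66842138 277.20369691 182.02126269] [-5.36087992e-01  2.19112454e-04 -1.04987143e+00] 27.28837403272766
side [[242.  130.5]
 [242.1 138.8]]
wrist [[283.5 221.7]
 [283.  210.1]]
scene [[403.  288.3]
 [400.5 293.8]]
```

View pics/v5.png

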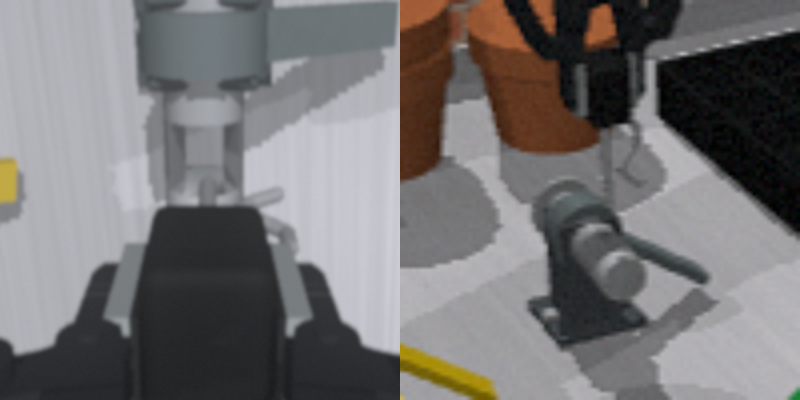

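View pics/v5b.png

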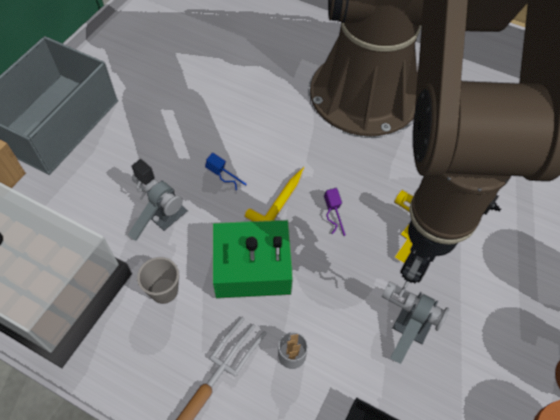

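Wrist view: leg tip at (284,220), hole centre about (282,209.5). Both are within 1 px of the predictions. I'll shift x by -0.8 mm and insert in steps.

```bash
python3 - <<'E'
from h import *
R=Ry(-3.3)
for z in(162,150,140,130):
    bot.line_to([510.5,278,z],R,max_speed=50)
    o=bot.observe();print(z,o["time"],o["ee_pos"].round(1),o["contact_force"].round(1),o["ft_torque"].round(2),o["finger_gap"].round(1))
    if np.linalg.norm(o["contact_force"])>20: break
save(bot.camera("side"),"sd6");C=cal("wrist");save(bot.camera("wrist"),"w6")
w=cv2.imread("pics/w6.png");s=cv2.imread("pics/sd6.png")
cv2.imwrite("pics/v6.png",np.hstack([cv2.resize(w[80:280,180:380],(400,400)),cv2.resize(s[80:180,190:290],(400,400))]))
E
```

```text
Traceback (most recent call last):
AttributeError: 'float' object has no attribute 'round'
```

```bash
python3 - <<'E'
from h import *
R=Ry(-3.3)
for z in(150,140,130):
    bot.line_to([510.5,278,z],R,max_speed=50)
    o=bot.observe();print(z,o["time"],o["ee_pos"].round(1),o["contact_force"].round(1),o["ft_torque"].round(2),o["finger_gap"])
    if np.linalg.norm(o["contact_force"])>20: break
save(bot.camera("side"),"sd6");C=cal("wrist");save(bot.camera("wrist"),"w6")
w=cv2.imread("pics/w6.png");s=cv2.imread("pics/sd6.png")
cv2.imwrite("pics/v6.png",np.hstack([cv2.resize(w[80:280,180:380],(400,400)),cv2.resize(s[80:180,190:290],(400,400))]))
E
```

```text
150 9.3417 [510.3 277.9 149.6] [ 1.3 -0.1 -1.1] [-0.01  0.04  0.05] 27.275748081893504
140 9.6917 [510.3 277.9 139.6] [ 0.7 -0.6 -0.4] [0.01 0.05 0.05] 27.41581122149287
130 10.0417 [510.5 277.9 129.7] [ 0.8 -0.6 -1.1] [-0.03 -0.37  0.  ] 27.154422229093434
```

View pics/v6.png

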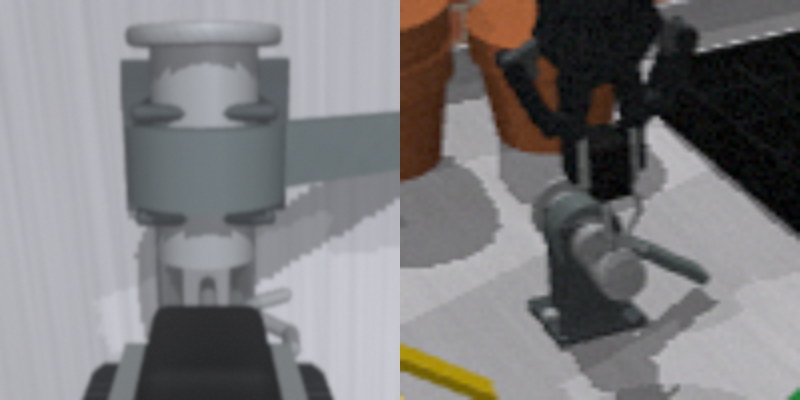

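The leg is in the hole with the bow on the +x side, and forces are near zero. Continuing down.

```bash
python3 - <<'E'
from h import *
R=Ry(-3.3)
for z in(120,112,104,98,94,92,90,89,88,87):
    bot.line_to([510.5,278,z],R,max_speed=40)
    o=bot.observe();print(z,o["time"],o["ee_pos"].round(1),o["contact_force"].round(1),o["ft_torque"].round(2),round(o["finger_gap"],1))
    if np.linalg.norm(o["contact_force"])>45 or (z<94 and o["contact_force"][2]>18): break
save(bot.camera("side"),"sd7");save(bot.camera("wrist"),"w7")
w=cv2.imread("pics/w7.png");s=cv2.imread("pics/sd7.png")
cv2.imwrite("pics/v7.png",np.hstack([cv2.resize(w[80:280,180:380],(400,400)),cv2.resize(s[80:180,190:290],(400,400))]))
E
```

```text
120 10.5417 [510.7 277.9 119.8] [ 5.1 -0.9 -3.3] [-0.15 -0.92  0.04] 27.2
112 10.8917 [510.3 277.8 111.2] [ 5.1 -1.8 -3.9] [-0.35 -1.11 -0.06] 27.5
104 11.2417 [509.7 277.6 103. ] [  4.7  -0.8 -11.8] [-0.1  -0.91 -0.02] 27.1
98 11.5417 [510.  277.9  97.5] [ 2.7  0.2 -6.7] [ 0.17 -0.5   0.04] 27.5
94 11.7917 [510.  277.8  93.8] [ 0.   0.3 -2.3] [-0.01 -0.    0.01] 27.4
92 12.0417 [510.5 278.   92.1] [ 0.1  0.1 -0. ] [0.02 0.06 0.03] 27.0
90 12.2917 [510.7 278.1  91.6] [-8.6 -3.4 30.5] [-0.54  1.43  0.04] 27.7
```

View pics/v7.png

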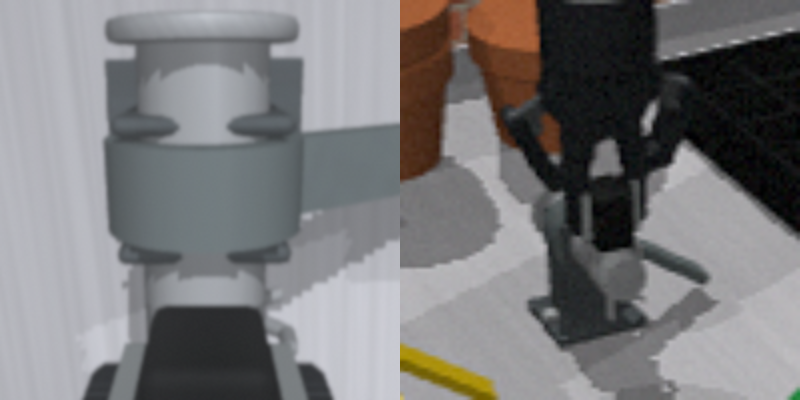

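The force dipped to -12 N past the waist (the snap), then rose to +30 N at z = 91.6, so the tab is seated. Easing off and releasing.

```bash
python3 - <<'E'
from h import *
R=Ry(-3.3)
bot.line_to([510.5,278,91.8],R,max_speed=40)
o=bot.observe();print(o["contact_force"].round(1))
bot.command_gripper(60)
o=bot.observe();print(o["time"],o["ee_pos"].round(1),o["contact_force"].round(1),round(o["finger_gap"],1))
bot.line_to([510.5,278,180],R,max_speed=120)
bot.line_to([510.5,230,230],R,max_speed=150);bot.hold(.2)
C=cal("wrist");np.savez("w8.npz",K=C[0],R=C[1],t=C[2])
for n in("side","wrist","scene"):save(bot.camera(n),n+"8")
o=bot.observe();print(o["time"],o["ee_pos"].round(1),o["contact_force"].round(1))
print(proj(C,[[511,278,87],[511,278,127],[497,259,127],[525,259,127],[497,297,127],[525,297,127]]).round(0))
w=cv2.imread("pics/wrist8.png");s=cv2.imread("pics/side8.png")
cv2.imwrite("pics/v8.png",np.hstack([cv2.resize(w[80:280,180:380],(400,400)),cv2.resize(s[80:280,190:390],(400,400))]))
E
```

```text
[-0.9 -0.5  7.4]
13.0583 [510.4 277.9  91.6] [-0.2  0.5 -0.2] 59.8
14.9 [510.3 230.3 229.5] [-0.4 -0.4 -1. ]
[[281. 144.]
 [281. 150.]
 [265. 175.]
 [300. 173.]
 [261. 126.]
 [298. 123.]]
```

View pics/v8.png

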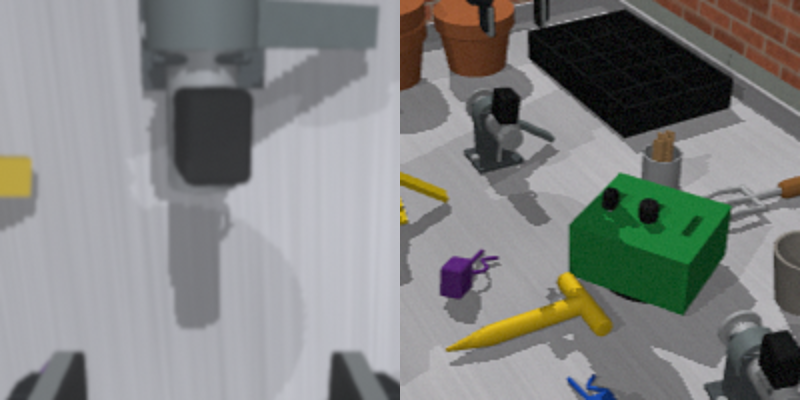

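View pics/scene8.png

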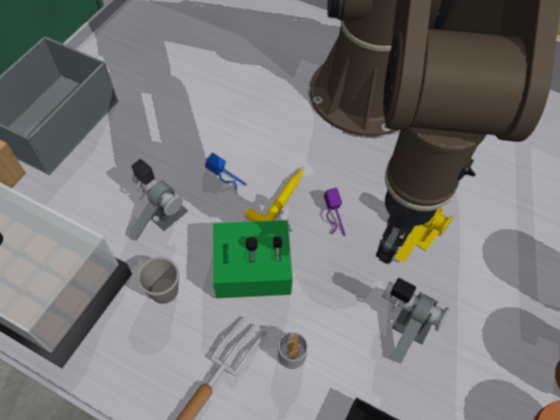

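```bash
python3 - <<'E'
from h import *
z=np.load("w8.npz");W=(z["K"],z["R"],z["t"])
r=np.radians(-3.3);ex=np.array([np.cos(r),np.sin(r)]);ey=np.array([-ex[1],ex[0]]);c=np.array([511.3,277.9])
out=[]
for C,pic,(x,y) in((cal("side"),"side8",(205,105)),(W,"wrist8",(245,105))):
    n=80;im=cv2.imread(f"pics/{pic}.png")
    big=cv2.resize(im[y:y+n,x:x+n],(400,400),interpolation=2);out.append(big.copy())
    P=[[*(c+sx*14*ex+sy*19*ey),zz] for zz in(87,127) for sx,sy in((-1,-1),(1,-1),(1,1),(-1,1))]
    q=((proj(C,P)-[x,y]+.5)*400/n).astype(int)
    for i in range(4):
        for a,b in((i,(i+1)%4),(i+4,(i+1)%4+4),(i,i+4)):cv2.line(big,tuple(map(int,q[a])),tuple(map(int,q[b])),(0,0,255),1)
    out.append(big)
cv2.imwrite("pics/ov8.png",cv2.resize(np.vstack([np.hstack(out[:2]),np.hstack(out[2:])]),(600,600)))
E
```

```text
(no output)
```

View pics/ov8.png

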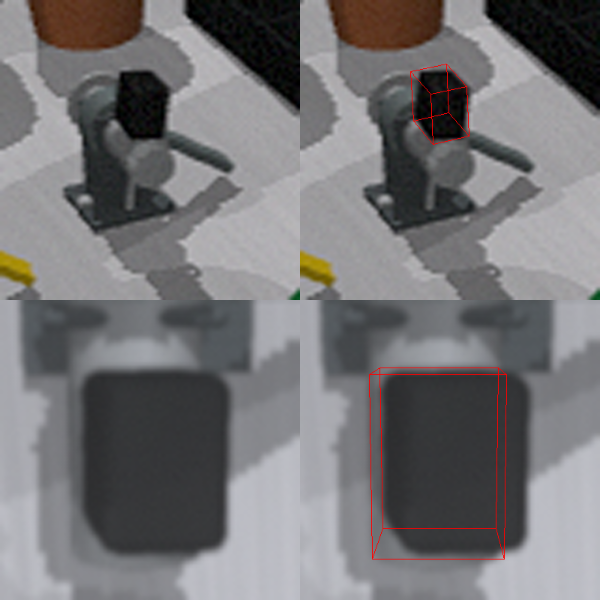

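The overlay shows the tab's underside down at the pin top. The leg comes out below the pin and the tab leans only slightly. The robot is clear, so I'm handing in.

```bash
python3 - <<'E'
from h import *
a=bot.camera("side").astype(int);bot.hold(.5);b=bot.camera("side").astype(int)
print(np.abs(a-b)[105:185,205:285].mean(),bot.observe()["contact_force"].round(1))
bot.job_done();print(bot.observe()["time"])
E
```

```text
2.788385416666667 [-0.2  0.7 -0.2]
the job is handed in; nothing more can be done
the job is handed in; nothing more can be done
```

I took the larger black clip from the caddy, pushed its leg down through the bare grey pin's cross hole and let go, and the job is handed in. There was no verdict to read.

**Insertion:** The bow went over the pin: the force reversed to about -12 N once the waist was past it, then rose to about +30 N as the tab met the pin.

**Last checks:**
- **Height:** In the side view the tab's underside is at the hole's mouth and the leg comes out below the pin.
- **Tilt:** The wrist view shows the tab's top 3–4 mm towards +x, a lean of roughly 5–7°. That is well inside the 0.45 rad limit.
- **Small clip:** The small clip and the knobbed pin are still in the caddy.
- **Robot:** The gripper is clear, with contact force near zero. The last observation, just before handing in, was at about 15 s of the 38 s allowed.

**Less certain:**
- **Bow:** I could not see the bow angle directly. I take it as closed from the force record.
- **At rest:** My check was the difference between two side pictures half a second apart. It averaged 2.8 grey levels round the clip, which I put down to image noise, but I did not test that.

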